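# Close the batch tub of hose fittings

### The arm

A 6-joint arm with a two-finger parallel gripper is mounted at the origin on the work surface. World frame = base frame: x ahead of the robot, y to its left, z up, the work surface at z = 0. Lengths are in m, angles in degrees, forces in N, time in s.
With the tool pointing down it reaches from about 0.25 to 0.725 m from the base axis. Payload 9.7 kg.
Tool frame: the origin (TCP) lies midway between the tips of the shut fingers; the grasp point (between the pads) lies 19 mm behind it; z points along the fingers, y is the line along which they close (so a half turn about z gives the same grasp; the last joint's range is limited). The gripper opens to 85 mm and grips with 20 to 120 N. Pads are 22 mm wide; open, the fingers measure 114 mm over their backs; the gripper's body (76 mm by 85 mm) begins 54 mm behind the grasp point. The pads swing forward as they close: fully open they stand 13 mm farther back than shut.
Start: joints at [-63.369, 4.979, 10.078, 95.1, 0, 90], TCP at [0.247, -0.492, 0.194] pointing down, gripper open.
Joint ranges: [-179.16, 179.16], [-48.56, 103.87], [-65.8, 70.77], [-126.05, 130.52], [-82.76, 87.17], [-180, 180]. Speed limits (degrees/s): [127.2, 127.2, 147.25, 180, 180, 180].

### API

Orientations are given as [roll, pitch, yaw] about the fixed x, y, z axes, in that order (R = Rz(yaw) Ry(pitch) Rx(roll)).
In Python, from workcell import readout, imaging, bot, spotter gives the robot as it stands.
- The arm moves only by the shell command python3 -m jog 'ROWS' [FORCE]. ROWS is JSON, a list of rows, each an object with "rotation": the turn, a rotation vector about the world's x, y, z in degrees, a list of three; "translation": the shift along the world's x, y, z in mm, a list of three; "grip": the finger opening in mm, from 0 to 85.4. In form: [{"rotation": [wx, wy, wz], "translation": [dx, dy, dz], "grip": grip}, ...]. A call has 1 to 20 rows; each row is the pose to reach, as a shift and turn from the pose commanded when the call began; what a row does not reach only later rows make up. A row lasts 1/10 s, in which the tool goes at most 50 mm and 8.59 degrees, less where a joint would pass 70% of its speed; a pose out of reach is approached as far as the arm can. A call with a gripper value outside its range is refused whole. The fingers move at their own pace and stop on an object; FORCE is the grip in N (left out, the last holds). Time passes only in rows, so rows that repeat a pose let the fingers close. It gives the time, the measured TCP pose, the force, the opening and the grip force at its end, in the units of the state.
- readout.get_obs(): the state, without advancing time (a new reading comes with each control period).
- imaging.camera(name): name is "side" or "top" or "wrist"; returns (picture, depth): 480x640x3 uint8, red, green, blue; 480x640 float32, m along the optical axis (not along the pixel's ray), 0 where there is no reading.
- imaging.camera_info(name): a dict with "vertical_fov" (degrees; the focal length in pixels is half the picture's height over the tangent of half this angle, whatever the lens; pixels are square), "cx", "cy" (the principal point, pixels), "extrinsics" (4x4, takes a point from camera to world coordinates); the wrist camera has in their place "tool_from_camera" (4x4, takes a point from camera to tool coordinates, whose origin is the TCP and whose axes are the flange's). Camera axes: x right, y down, z forward; pixel columns grow to the right and rows downward; lengths in m; the calibration is good to about 2 mm. The wrist camera is an equidistant fisheye: a pixel r from the principal point sees the ray r / f radians off the axis. A picture is of the moment at which its call begins: read the wrist's pose just before it. camera_info takes no time and is no camera call.
- bot.job_done(): hands the job in; it is judged then, once.
Trained networks look in the newest picture that a camera, given by its name, has taken for a name from the list of things; names that differ only in an ending like _2 or _b are one class to them, and where a whole thing is asked for, a point or a joint stands for the part that bears it (a point fixed in the world has none). Each returns a list of dicts, best first, with "confidence" (0 to 1); they miss things now and then, are a little off and sometimes report something else, mostly with a low value. They report only what shows in the picture. A call takes as long as a camera call. They do not tell look-alikes from the thing itself.
- spotter.spot_in(camera, target): "box" ([centre column, centre row, width, height] in pixels, round what is visible of it).
- spotter.mark_of(camera, target): "uv" ([column, row] in pixels: a listed point, or the origin of a listed thing).
The state is a dict: "time": time; "q": joint angles; "qd": joint speeds; "joint_efforts": joint torques, N m; "ee_pos": TCP position; "tcp_rot": TCP orientation; "wrist_force": force on the tool from outside, world axes, zero at the start; "torque": the same for the moment, N m; "opening": finger opening in m; "grasp_force": force on a finger pad.
Only numpy, scipy, OpenCV 4.12 (cv2) and the standard library are available. Lean on these libraries where they do the work, as an engineer would, in place of code of your own. Each camera call takes 0.05 s, during which the arm holds its last target. There are 200 camera calls.

### The job

Lay the loose hose fitting in the empty part of the green tub, down on the tub's floor beside the two already there. Then put the yellow lid on the tub and press it down until both orange catches have snapped over its ends and it sits level and fully home on the rim all round. Leave the bottle, the brass gauge and the screwdriver where they are.

Things in the scene. Friction and masses are not known exactly. Their poses are not given: they have to be found in the camera images.
- tub: Green plastic tub fixed to the bench on a thin steel plate: outside 180 (x) by 130 (y) by 66 mm high, walls and floor 4 mm. Origin: centre of its underside; x along its length, z up. Two hose fittings are fixed in it, lying across it between x = -82 and -24 mm, 31 mm high; the rest of the floor, x = -24 to +86 mm, is empty. An orange sprung catch stands at each end
- catch_a (a joint): Orange sprung catch at the tub's +x end, 44 mm wide, up to 24 mm above the rim, its back 11 mm outside the tub's end (black housing below: 14 mm). Value: metres pushed outward, 0 at rest, 0.012 at most. Its inner face slopes inward going down to a nose 6 mm above the rim, 3 mm inside the tub's end. A lid just laid on rests on both slopes, about 12 mm above the rim
- catch_b (a joint): The same catch at the -x end. Pressing the lid down over one end with 8 to 13 N pushes that end's catch outward until it snaps back over the lid's edge (value near 0 again; pressed too little, the lid stays part way with the catch 1 to 4 mm out). Press the ends one after the other, or both at once in the middle with about twice the force; an end that is home stands on the solid rim
- tub_rim (a point): Centre of the tub's open mouth at rim height, 66 mm above the bench; inner mouth 172 by 122 mm; axes as the tub
- tub_space (a point): Centre of the empty part of the tub, on its inner floor (4 mm above the bench), 32 mm from the tub's centre along its +x; axes as the tub
- lid: Loose yellow lid, 90 g, lying right way up on the bench on its skirt. Plate 180 (x) by 130 (y) by 5 mm; skirt below it 16 mm deep, 168 by 118 mm (lower half 164 by 114), enters the tub's mouth. Origin: centre of the skirt's lower edge, 21 mm below the plate's top; z up. Black grip on its middle, 50 (x) by 16 (y) by 26 mm high, top 47 mm above the origin. Fits either way round
- spot_a (a point): Flat orange spot, 28 mm across, on top of the lid's plate, on its +x end, 60 mm from its middle: a place to press
- spot_b (a point): Flat orange spot, 28 mm across, on top of the lid's plate, on its -x end, 60 mm from its middle: a place to press
- lid_seat (a point): Middle of the underside of the lid's plate, 16 mm above the lid's origin; at tub_rim when the lid is home; axes as the lid
- fitting: Loose steel hose fitting with a white end cap, lying on the bench; about 27 mm in diameter (8-sided, it does not roll freely), 56 mm long, 80 to 170 g. Origin: its middle, on its axis (13.5 mm above what it lies on); x along its length
- bottle: Bystander: white bottle with red cap, 52 mm diameter, 130 mm high; origin at the centre of its underside
- gauge: Bystander: brass plug gauge standing upright, 44 mm diameter at the foot, 60 mm high; origin at the centre of its underside
- screwdriver: Bystander: screwdriver with blue handle lying on the bench, 200 mm long; origin at its middle, at bench height; x along it, towards its tip
Mind the look-alikes: they are no part of the job. There is more than one size of the lid; the job needs the smallest.

How it is judged:
By the outcome, as a careful person would: the job done as asked, in the order asked, and still so for the second after the job is handed in, with the robot touching nothing.
It also fails if it takes over 58 s, if anything falls off the work surface, if the arm or the gripper's body presses on something with over 40 N, if the wrist force passes 120 N, or if a joint passes its speed limit or range.

## Working session

There is one attempt and no reset: what is moved stays moved. The work goes in short steps, Python scripts to look and compute and a shell command to move; the robot and the scene stay as the last step left them, time stands still between calls to the robot, and variables do not carry over. Pictures are saved under pics/ and viewed, at most 10 in all, crops included, and the job is handed in when it is done.

```bash
mkdir -p pics; cat > h.py <<'E'
import numpy as np, cv2
from workcell import readout, imaging, bot, spotter
def cam(n,save=None):
    p,d=imaging.camera(n)
    if save: cv2.imwrite('pics/'+save,cv2.cvtColor(p,cv2.COLOR_RGB2BGR))
    return p,d
def world(n,d):
    "world xyz per pixel, fixed cameras"
    i=imaging.camera_info(n); f=240/np.tan(np.radians(i['vertical_fov'])/2)
    v,u=np.mgrid[:480,:640]
    P=np.stack([(u-i['cx'])/f*d,(v-i['cy'])/f*d,d,np.ones_like(d)],-1)
    return (P@np.array(i['extrinsics']).T)[...,:3]
E
python3 - <<'E'
from h import *
for n in('top','side'):
    p,d=cam(n,n+'0.png'); np.savez(n+'0',p=p,d=d)
    for t in('tub','lid','fitting','bottle','gauge','screwdriver'):
        print(n,t,[(np.round(r['box']).tolist(),round(r['confidence'],2)) for r in spotter.spot_in(n,t)])
o=readout.get_obs();print(o['time'],o['ee_pos'],o['tcp_rot'])
E
```

```text
top tub [([300.0, 232.0, 72.0, 119.0], 0.7)]
top lid [([140.0, 385.0, 142.0, 127.0], 0.97), ([167.0, 244.0, 62.0, 88.0], 0.87)]
top fitting [([167.0, 242.0, 65.0, 88.0], 0.59), ([426.0, 237.0, 12.0, 28.0], 0.51)]
top bottle [([199.0, 128.0, 30.0, 35.0], 0.93)]
top gauge [([405.0, 154.0, 20.0, 20.0], 0.69)]
top screwdriver [([479.0, 157.0, 23.0, 81.0], 0.76)]
side tub [([344.0, 250.0, 126.0, 94.0], 0.94), ([303.0, 164.0, 85.0, 54.0], 0.6)]
side lid [([303.0, 165.0, 85.0, 49.0], 0.89), ([286.0, 368.0, 89.0, 124.0], 0.68), ([192.0, 157.0, 80.0, 58.0], 0.61)]
side fitting [([376.0, 369.0, 29.0, 19.0], 0.87)]
side bottle [([410.0, 151.0, 23.0, 50.0], 0.65)]
side gauge [([462.0, 325.0, 25.0, 29.0], 0.61), ([303.0, 164.0, 82.0, 49.0], 0.58)]
side screwdriver [([491.0, 403.0, 113.0, 18.0], 0.56)]
0.7 [ 0.24656409 -0.49165506  0.19432744] [ 1.79995040e+02 -1.13139291e-03  2.66318983e+01]
```

View pics/top0.png

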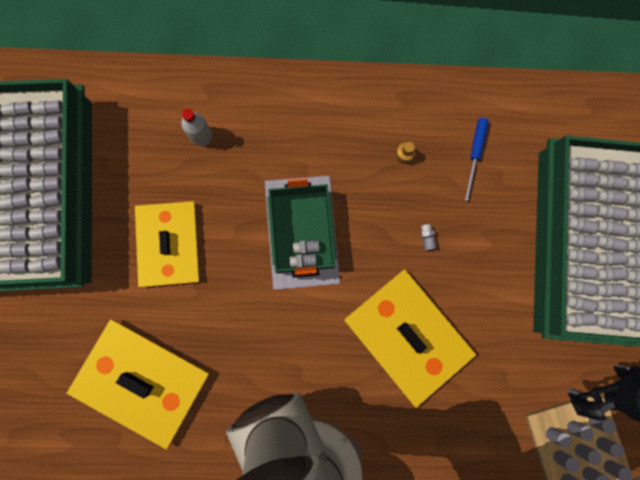

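View pics/side0.png

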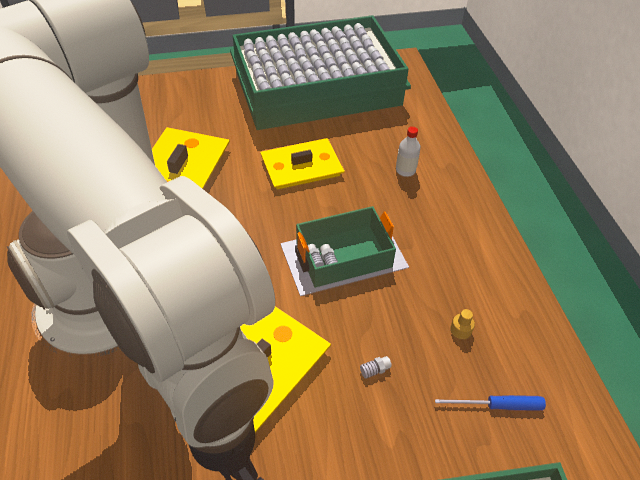

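Top view: the smallest lid is at (167,244), the tub at (302,230) with its fixed fittings at the lower end, and the loose fitting at (429,237), white cap up. Two bigger lids are the look-alikes. Next I measure with the depth images.

```bash
python3 - <<'E'
from h import *
def rect(pts):
    (c,s,a)=cv2.minAreaRect(pts.astype(np.float32)); 
    b=cv2.boxPoints((c,s,a)); e=[b[1]-b[0],b[2]-b[1]]; l=max(e,key=np.linalg.norm)
    return np.round(c,4),np.round(s,4),'long axis yaw',round(float(np.degrees(np.arctan2(l[1],l[0]))%180),2)
for n,bx in(('top',dict(lid=(125,190,205,295),tub=(255,170,345,290),fit=(410,215,445,260))),
            ('side',dict(lid=(255,130,350,195),tub=(275,195,415,300),fit=(352,350,400,388)))):
    z=np.load(n+'0.npz');W=world(n,z['d']);H=cv2.cvtColor(z['p'],cv2.COLOR_RGB2HSV)
    for k,(a,b,c,e) in bx.items():
        m=np.zeros((480,640),bool);m[b:e,a:c]=1;m&=z['d']>0
        Z=W[...,2]; h=H[...,0]
        if k=='lid': q=m&(Z>.012)&(Z<.03)&(H[...,1]>120); g=m&(Z>.035); s=m&(h<17)&(h>3)&(H[...,1]>150)&(H[...,2]>120)
        if k=='tub': q=m&(Z>.055)&(Z<.072)&(h>50)&(h<90); g=m&(Z>.075); s=None
        if k=='fit': q=m&(Z>.008)&(Z<.05); g=q&(H[...,1]<40)&(H[...,2]>170); s=None
        print(n,k,q.sum(),rect(W[q][:,:2]),'medz',np.median(Z[q]).round(4),'maxz',np.percentile(Z[q],98).round(4))
        print('   g',g.sum(),W[g].mean(0).round(4),W[g].max(0).round(4), rect(W[g][:,:2]) if g.sum()>5 else '')
        if s is not None:
            nn,L,st,cc=cv2.connectedComponentsWithStats(s.astype(np.uint8))
            for i in range(1,nn):
                if st[i,4]>20: print('   spot',W[L==i].mean(0).round(4))
E
```

```text
top lid 4593 (array([0.4925, 0.3249]), array([0.181 , 0.1317]), 'long axis yaw', 6.76) medz 0.0209 maxz 0.0249
   g 211 [0.4914 0.3234 0.0453] [0.5166 0.3357 0.0517] (array([0.492 , 0.3241]), array([0.0494, 0.0173]), 'long axis yaw', 7.35)
   spot [ 5.866e-01  3.805e-01 -4.000e-04]
   spot [0.5527 0.3312 0.021 ]
   spot [ 4.765e-01  4.016e-01 -1.000e-04]
   spot [ 4.536e-01  4.012e-01 -3.000e-04]
   spot [ 3.946e-01  3.434e-01 -1.000e-04]
   spot [0.433  0.3172 0.0213]
top tub 713 (array([0.5311, 0.0264]), array([0.1811, 0.1377]), 'long axis yaw', 6.77) medz 0.0642 maxz 0.0691
   g 262 [0.5371 0.0272 0.0845] [0.6315 0.0591 0.0922] (array([0.5309, 0.0268]), array([0.2016, 0.0434]), 'long axis yaw', 6.72)
top fit 291 (array([ 0.5251, -0.2599]), array([0.0562, 0.0271]), 'long axis yaw', 11.21) medz 0.0235 maxz 0.0294
   g 62 [ 0.5387 -0.2529  0.0236] [ 0.5509 -0.2464  0.0308] (array([ 0.539 , -0.2534]), array([0.0131, 0.0234]), 'long axis yaw', 175.36)
side lid 2465 (array([0.4922, 0.3237]), array([0.1828, 0.1387]), 'long axis yaw', 6.93) medz 0.0203 maxz 0.0259
   g 157 [0.4909 0.3202 0.0442] [0.5168 0.3337 0.0514] (array([0.4916, 0.3202]), array([0.0509, 0.0258]), 'long axis yaw', 3.15)
   spot [ 0.388   0.3291 -0.0005]
   spot [ 0.5738  0.2974 -0.0006]
side tub 737 (array([0.5303, 0.0221]), array([0.1811, 0.1391]), 'long axis yaw', 6.97) medz 0.0634 maxz 0.0684
   g 236 [0.5393 0.024  0.0836] [0.6333 0.0595 0.093 ] (array([0.5305, 0.0248]), array([0.2028, 0.0477]), 'long axis yaw', 6.75)
side fit 417 (array([ 0.524 , -0.2621]), array([0.0573, 0.029 ]), 'long axis yaw', 12.19) medz 0.0228 maxz 0.029
   g 188 [ 0.5282 -0.2617  0.0245] [ 0.5522 -0.247   0.0305] (array([ 0.5245, -0.2602]), array([0.0548, 0.0245]), 'long axis yaw', 5.19)
```

```bash
python3 -m jog '[{"rotation":[0,0,-15],"translation":[278,231,-60],"grip":60},{"rotation":[0,0,-15],"translation":[278,231,-60],"grip":60},{"rotation":[0,0,-15],"translation":[278,231,-60],"grip":60},{"rotation":[0,0,-15],"translation":[278,231,-60],"grip":60},{"rotation":[0,0,-15],"translation":[278,231,-60],"grip":60},{"rotation":[0,0,-15],"translation":[278,231,-60],"grip":60},{"rotation":[0,0,-15],"translation":[278,231,-60],"grip":60},{"rotation":[0,0,-15],"translation":[278,231,-60],"grip":60},{"rotation":[0,0,-15],"translation":[278,231,-60],"grip":60},{"rotation":[0,0,-15],"translation":[278,231,-60],"grip":60},{"rotation":[0,0,-15],"translation":[278,231,-60],"grip":60},{"rotation":[0,0,-15],"translation":[278,231,-60],"grip":60}]' 40
python3 -c "
from h import *
p,d=cam('wrist','w1.png')
i=imaging.camera_info('wrist');print(i)
print(spotter.mark_of('wrist','fitting'))"
```

```text
time: 1.9
ee_pos: [0.5239, -0.2616, 0.1348]
tcp_rot: [180.0, -0.0, 11.5]
wrist_force: [0.2, 0.4, -0.1]
opening: 0.06
grasp_force: 0.0
{'vertical_fov': 65.70646984690485, 'cx': 321.1521930258444, 'cy': 238.7497414064843, 'tool_from_camera': array([[-1.41002247e-03, -9.49305329e-01, -3.14352357e-01,
         8.06615033e-02],
       [ 9.99998973e-01, -1.41868444e-03, -2.01227444e-04,
         2.56515636e-04],
       [-2.54940512e-04, -3.14352318e-01,  9.49306355e-01,
        -1.79046861e-01],
       [ 0.00000000e+00,  0.00000000e+00,  0.00000000e+00,
         1.00000000e+00]])}
[{'uv': [317.9, 213.8], 'confidence': 0.8}]
```

View pics/w1.png

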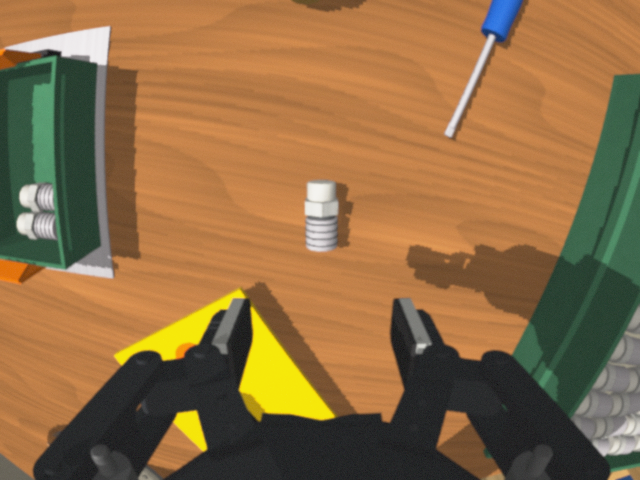

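The wrist view shows the fitting at (320,215), aligned with and centred between the fingers; I descend and grip.

```bash
python3 -m jog '[{"rotation":[0,0,0],"translation":[0,1,-40],"grip":60},{"rotation":[0,0,0],"translation":[0,1,-80],"grip":60},{"rotation":[0,0,0],"translation":[0,1,-105],"grip":60},{"rotation":[0,0,0],"translation":[0,1,-120],"grip":60},{"rotation":[0,0,0],"translation":[0,1,-131],"grip":60},{"rotation":[0,0,0],"translation":[0,1,-131],"grip":60},{"rotation":[0,0,0],"translation":[0,1,-131],"grip":15},{"rotation":[0,0,0],"translation":[0,1,-131],"grip":15},{"rotation":[0,0,0],"translation":[0,1,-131],"grip":15},{"rotation":[0,0,0],"translation":[0,1,-131],"grip":15},{"rotation":[0,0,0],"translation":[0,1,-131],"grip":15},{"rotation":[0,0,0],"translation":[0,1,-131],"grip":15},{"rotation":[0,0,0],"translation":[0,1,-131],"grip":15},{"rotation":[0,0,0],"translation":[0,1,-110],"grip":15},{"rotation":[0,0,0],"translation":[0,1,-80],"grip":15},{"rotation":[0,0,0],"translation":[0,1,-30],"grip":15},{"rotation":[0,0,0],"translation":[0,1,20],"grip":15},{"rotation":[0,0,0],"translation":[0,1,20],"grip":15}]' 40
```

```text
time: 3.8
ee_pos: [0.5269, -0.2608, 0.1621]
tcp_rot: [179.6, -0.5, 11.6]
wrist_force: [0.8, -0.2, -0.2]
opening: 0.0149
grasp_force: 0.0
```

```bash
python3 -c "
from h import *
print(readout.get_obs())
p,d=cam('wrist','w2.png')"
```

```text
{'time': 3.8, 'q': array([-2.63380540e+01,  8.99370940e+00,  1.09081150e+01,  9.13081706e+01,
       -4.97545296e-04,  1.42032436e+02]), 'qd': array([-0.02419164,  1.91950894, -6.60644222, -5.06117028, -0.06452398,
        0.07075688]), 'joint_efforts': array([-3.70868956e-04, -5.49615419e+01,  4.76273239e+01,  1.81374539e+00,
        3.50475693e-04, -1.67564298e-06]), 'ee_pos': array([ 0.52687965, -0.26083882,  0.16207231]), 'tcp_rot': array([179.62663411,  -0.47762142,  11.63106384]), 'wrist_force': array([ 0.84327221, -0.17794667, -0.19395015]), 'torque': array([-0.00794666, -0.04827134, -0.01691248]), 'grasp_force': 0.0, 'opening': 0.014939801362710699}
```

View pics/w2.png

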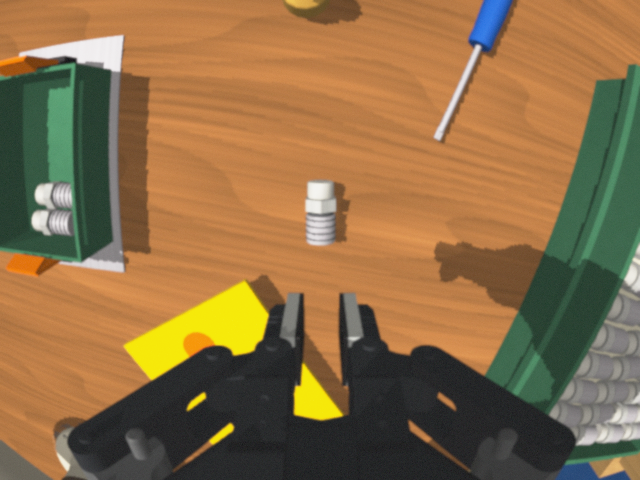

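The fitting at (320,212) did not move, so the fingers closed too late. I'll redo it, checking each step.

```bash
python3 -m jog '[{"rotation":[0,0,0],"translation":[0,0,-40],"grip":60},{"rotation":[0,0,0],"translation":[0,0,-80],"grip":60},{"rotation":[0,0,0],"translation":[0,0,-110],"grip":60},{"rotation":[0,0,0],"translation":[0,0,-130],"grip":60},{"rotation":[0,0,0],"translation":[0,0,-142],"grip":60},{"rotation":[0,0,0],"translation":[0,0,-151],"grip":60},{"rotation":[0,0,0],"translation":[0,0,-151],"grip":60},{"rotation":[0,0,0],"translation":[0,0,-151],"grip":60},{"rotation":[0,0,0],"translation":[0,0,-151],"grip":60}]' 40
python3 -m jog '[{"rotation":[0,0,0],"translation":[0,0,0],"grip":15},{"rotation":[0,0,0],"translation":[0,0,0],"grip":15},{"rotation":[0,0,0],"translation":[0,0,0],"grip":15},{"rotation":[0,0,0],"translation":[0,0,0],"grip":15},{"rotation":[0,0,0],"translation":[0,0,0],"grip":15},{"rotation":[0,0,0],"translation":[0,0,0],"grip":15},{"rotation":[0,0,0],"translation":[0,0,0],"grip":15}]' 40
```

```text
time: 4.75
ee_pos: [0.5252, -0.26, 0.0045]
tcp_rot: [179.9, -0.1, 11.6]
wrist_force: [-0.5, -0.3, 0.4]
opening: 0.0599
grasp_force: 0.0
time: 5.45
ee_pos: [0.5245, -0.2596, 0.0032]
tcp_rot: [-180.0, 0.0, 11.6]
wrist_force: [0.8, 0.2, 0.4]
opening: 0.0149
grasp_force: 0.0
```

```bash
cat >> h.py <<'E'
from scipy.spatial.transform import Rotation as Rn
def wworld(uv):
    "wrist pixels -> world, with depth"
    o=readout.get_obs(); p,d=cam('wrist'); i=imaging.camera_info('wrist'); f=240/np.tan(np.radians(i['vertical_fov'])/2)
    v,u=np.mgrid[:480,:640]; x=(u-i['cx'])/f; y=(v-i['cy'])/f; r=np.hypot(x,y)+1e-9; k=np.tan(r)/r
    P=np.stack([x*k*d,y*k*d,d,np.ones_like(d)],-1)@np.array(i['tool_from_camera']).T
    return p,d,P[...,:3]@Rn.from_euler('xyz',o['tcp_rot'],degrees=True).as_matrix().T+o['ee_pos']
E
python3 -c "
from h import *
p,d,W=wworld(0); cv2.imwrite('pics/w3.png',p[...,::-1])
print(spotter.mark_of('wrist','fitting'),spotter.spot_in('wrist','fitting'))
for v in range(150,470,20): print(v,W[v,320].round(3),d[v,320].round(3))"
```

```text
[{'uv': [322.4, 281.6], 'confidence': 0.74}] [{'box': [324.5, 284.1, 57.4, 118.2], 'confidence': 0.78}]
150 [ 0.589 -0.246 -0.001] 0.179
170 [ 0.579 -0.248 -0.   ] 0.181
190 [ 0.569 -0.25  -0.001] 0.185
210 [ 0.559 -0.252 -0.   ] 0.187
230 [ 0.554 -0.253  0.016] 0.174
250 [ 0.547 -0.255  0.023] 0.169
270 [ 0.538 -0.257  0.025] 0.17
290 [ 0.529 -0.258  0.027] 0.171
310 [ 0.518 -0.261  0.026] 0.176
330 [ 0.507 -0.263  0.026] 0.179
350 [ 0.476 -0.269 -0.   ] 0.214
370 [ 0.461 -0.272 -0.   ] 0.219
390 [ 0.444 -0.275 -0.001] 0.225
410 [ 0.426 -0.279 -0.001] 0.231
430 [ 0.535 -0.257  0.119] 0.082
450 [ 0.535 -0.257  0.125] 0.076
```

View pics/w3.png

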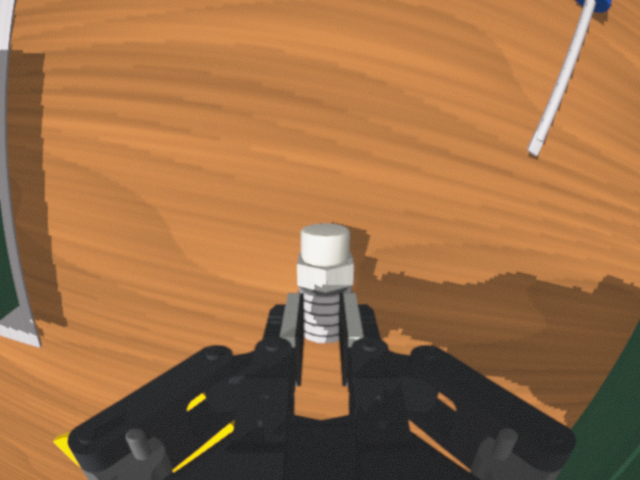

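The fitting is between the fingers, but the pads sit on its narrow threaded tail (rows 295-340). The hex is at rows 260-290, about 10 mm further out. I'll open, shift onto the hex and close fully.

```bash
python3 -m jog '[{"rotation":[0,0,0],"translation":[0,0,0],"grip":50},{"rotation":[0,0,0],"translation":[0,0,0],"grip":50},{"rotation":[0,0,0],"translation":[0,0,0],"grip":50},{"rotation":[0,0,0],"translation":[9,2,0],"grip":50},{"rotation":[0,0,0],"translation":[9,2,0],"grip":50},{"rotation":[0,0,0],"translation":[9,2,0],"grip":5},{"rotation":[0,0,0],"translation":[9,2,0],"grip":5},{"rotation":[0,0,0],"translation":[9,2,0],"grip":5},{"rotation":[0,0,0],"translation":[9,2,0],"grip":5},{"rotation":[0,0,0],"translation":[9,2,0],"grip":5},{"rotation":[0,0,0],"translation":[9,2,0],"grip":5},{"rotation":[0,0,0],"translation":[9,2,0],"grip":5},{"rotation":[0,0,0],"translation":[9,2,0],"grip":5}]' 40
```

```text
time: 6.9
ee_pos: [0.5335, -0.2577, 0.0033]
tcp_rot: [180.0, -0.0, 11.6]
wrist_force: [0.2, 0.3, -0.6]
opening: 0.0045
grasp_force: 0.0
```

```bash
python3 -c "
from h import *
p,d,W=wworld(0); s,_=cam('side')
im=np.hstack([p[180:480,160:480],s[220:520,290:590][:300]][:1]) 
a=cv2.resize(p[180:460,180:460],(390,390)); b=cv2.resize(s[290:430,300:440],(390,390))
cv2.imwrite('pics/w4.png',np.hstack([a,b])[...,::-1])
print(spotter.spot_in('wrist','fitting'))
for v in (270,300,330,360): print(v,[W[v,u].round(3).tolist() for u in (290,305,320,335,350)])"
```

```text
[{'box': [322.9, 298.2, 55.9, 116.2], 'confidence': 0.94}]
270 [[0.532, -0.241, -0.002], [0.543, -0.248, 0.02], [0.546, -0.255, 0.023], [0.547, -0.262, 0.024], [0.542, -0.271, 0.008]]
300 [[0.515, -0.244, -0.001], [0.543, -0.249, 0.05], [0.532, -0.258, 0.027], [0.546, -0.261, 0.05], [0.533, -0.272, 0.023]]
330 [[0.539, -0.245, 0.067], [0.543, -0.25, 0.073], [0.515, -0.261, 0.026], [0.546, -0.26, 0.073], [0.543, -0.267, 0.067]]
360 [[0.544, -0.246, 0.092], [0.545, -0.251, 0.092], [0.478, -0.269, -0.0], [0.543, -0.26, 0.086], [0.547, -0.264, 0.091]]
```

View pics/w4.png

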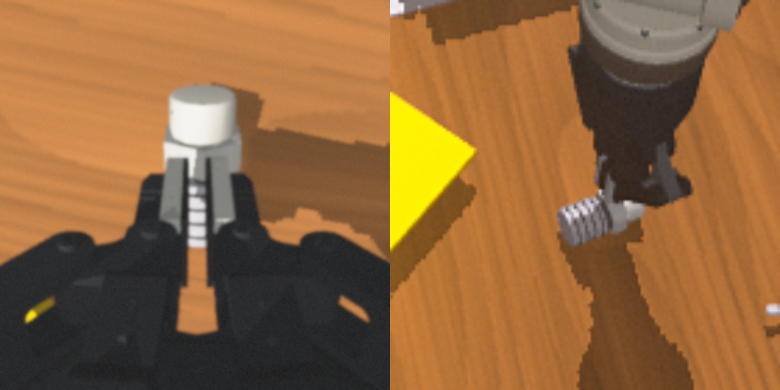

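Left crop: the fingertips seem to hover above the fitting, and the depth puts them at about z=0.045 while the reported TCP is at 0.003. I'll check this with the side depth.

```bash
python3 -c "
from h import *
p,d,W=wworld(0); o=readout.get_obs(); print(o['ee_pos'],o['q'])
for u in (303,308,312): print(u,[(v,W[v,u].round(3).tolist()) for v in range(284,312,3)])
for n in('side','top'):
    s,d=cam(n);W=world(n,d); V=cv2.cvtColor(s,cv2.COLOR_RGB2HSV)[...,2]
    m=(d>0)&(abs(W[...,0]-.5335)<.05)&(abs(W[...,1]+.2577)<.06)&(W[...,2]>.03)
    print(n,m.sum(),np.percentile(W[m][:,2],[0,1,2,5,10,20,50]).round(3))
    zs=W[m]
    for a in np.arange(.03,.12,.01):
        q=zs[(zs[:,2]>a)&(zs[:,2]<a+.01)]; print(round(a,2),len(q),q.mean(0).round(3) if len(q) else '')
"
```

```text
[ 0.53352916 -0.25764281  0.00327781] [-2.57760303e+01  1.13390113e+01 -3.98856888e+00  7.46731472e+01
 -7.06834380e-06  1.42592637e+02]
303 [(284, [0.537, -0.248, 0.023]), (287, [0.535, -0.249, 0.022]), (290, [0.533, -0.249, 0.022]), (293, [0.532, -0.249, 0.022]), (296, [0.543, -0.248, 0.046]), (299, [0.543, -0.248, 0.049]), (302, [0.543, -0.249, 0.052]), (305, [0.543, -0.249, 0.055]), (308, [0.543, -0.249, 0.057]), (311, [0.543, -0.249, 0.059])]
308 [(284, [0.538, -0.251, 0.023]), (287, [0.536, -0.251, 0.024]), (290, [0.534, -0.251, 0.023]), (293, [0.533, -0.251, 0.024]), (296, [0.544, -0.25, 0.048]), (299, [0.543, -0.25, 0.048]), (302, [0.543, -0.251, 0.052]), (305, [0.544, -0.251, 0.055]), (308, [0.544, -0.251, 0.058]), (311, [0.543, -0.251, 0.059])]
312 [(284, [0.537, -0.253, 0.022]), (287, [0.537, -0.253, 0.025]), (290, [0.536, -0.253, 0.025]), (293, [0.534, -0.253, 0.025]), (296, [0.543, -0.252, 0.046]), (299, [0.543, -0.252, 0.049]), (302, [0.544, -0.252, 0.052]), (305, [0.544, -0.252, 0.054]), (308, [0.544, -0.252, 0.057]), (311, [0.544, -0.252, 0.059])]
side 11554 [0.031 0.084 0.097 0.139 0.197 0.276 0.441]
0.03 2 [ 0.525 -0.26   0.035]
0.04 19 [ 0.523 -0.262  0.047]
0.05 29 [ 0.525 -0.267  0.055]
0.06 38 [ 0.524 -0.264  0.066]
0.07 16 [ 0.523 -0.262  0.075]
0.08 41 [ 0.523 -0.264  0.086]
0.09 104 [ 0.528 -0.27   0.094]
0.1 55 [ 0.523 -0.278  0.106]
0.11 66 [ 0.52  -0.272  0.115]
top 7002 [0.03  0.125 0.135 0.19  0.304 0.493 0.516]
0.03 4 [ 0.513 -0.261  0.031]
0.04 3 [ 0.521 -0.251  0.045]
0.05 4 [ 0.522 -0.249  0.053]
0.06 1 [ 0.52  -0.25   0.065]
0.07 2 [ 0.523 -0.243  0.073]
0.08 4 [ 0.517 -0.241  0.087]
0.09 18 [ 0.519 -0.235  0.096]
0.1 12 [ 0.518 -0.23   0.106]
0.11 15 [ 0.517 -0.228  0.114]
```

Both depth sources agree that the fingertips are about 41 mm above the reported TCP. From here I treat true tip z as reported z + 0.041. I open, go 38 mm lower and grip.

```bash
python3 -m jog '[{"rotation":[0,0,0],"translation":[0,0,0],"grip":60},{"rotation":[0,0,0],"translation":[0,0,0],"grip":60},{"rotation":[0,0,0],"translation":[-4,-1,0],"grip":60},{"rotation":[0,0,0],"translation":[-4,-1,0],"grip":60},{"rotation":[0,0,0],"translation":[-4,-1,0],"grip":60},{"rotation":[0,0,0],"translation":[-4,-1,0],"grip":60},{"rotation":[0,0,0],"translation":[-4,-1,-15],"grip":60},{"rotation":[0,0,0],"translation":[-4,-1,-25],"grip":60},{"rotation":[0,0,0],"translation":[-4,-1,-32],"grip":60},{"rotation":[0,0,0],"translation":[-4,-1,-38],"grip":60},{"rotation":[0,0,0],"translation":[-4,-1,-38],"grip":60},{"rotation":[0,0,0],"translation":[-4,-1,-38],"grip":60}]' 40
python3 -m jog '[{"rotation":[0,0,0],"translation":[0,0,0],"grip":15},{"rotation":[0,0,0],"translation":[0,0,0],"grip":15},{"rotation":[0,0,0],"translation":[0,0,0],"grip":15},{"rotation":[0,0,0],"translation":[0,0,0],"grip":15},{"rotation":[0,0,0],"translation":[0,0,0],"grip":15},{"rotation":[0,0,0],"translation":[0,0,0],"grip":15},{"rotation":[0,0,0],"translation":[0,0,0],"grip":15}]' 40
```

```text
time: 8.4
ee_pos: [0.5296, -0.2587, -0.0347]
tcp_rot: [-180.0, 0.0, 11.6]
wrist_force: [0.3, -0.3, 0.8]
opening: 0.0598
grasp_force: 0.0
time: 9.1
ee_pos: [0.5299, -0.2588, -0.0341]
tcp_rot: [180.0, -0.0, 11.6]
wrist_force: [-0.9, 0.3, 5.7]
opening: 0.0258
grasp_force: 39.9
```

Gripped at 25.8 mm with 40 N. Now I lift and carry it over the tub.

```bash
python3 -m jog '[{"rotation":[0,0,0],"translation":[0,0,30],"grip":15},{"rotation":[0,0,0],"translation":[0,0,70],"grip":15},{"rotation":[0,0,0],"translation":[0,0,110],"grip":15},{"rotation":[0,0,0],"translation":[0,0,145],"grip":15},{"rotation":[0,0,-4.8],"translation":[5,40,150],"grip":15},{"rotation":[0,0,-4.8],"translation":[10,90,150],"grip":15},{"rotation":[0,0,-4.8],"translation":[16,140,150],"grip":15},{"rotation":[0,0,-4.8],"translation":[22,190,150],"grip":15},{"rotation":[0,0,-4.8],"translation":[28,240,150],"grip":15},{"rotation":[0,0,-4.8],"translation":[33,275,150],"grip":15},{"rotation":[0,0,-4.8],"translation":[33,288,150],"grip":15},{"rotation":[0,0,-4.8],"translation":[33,288,150],"grip":15},{"rotation":[0,0,-4.8],"translation":[33,288,150],"grip":15},{"rotation":[0,0,-4.8],"translation":[33,288,150],"grip":15}]' 60
python3 -c "
from h import *
cam('wrist','w5.png');print(spotter.spot_in('wrist','tub'))"
```

```text
time: 10.5
ee_pos: [0.5624, 0.0281, 0.1152]
tcp_rot: [180.0, 0.0, 6.7]
wrist_force: [0.6, -0.6, -1.8]
opening: 0.0257
grasp_force: 59.9
[{'box': [321.7, 255.4, 206.6, 314.1], 'confidence': 0.81}]
```

View pics/w5.png

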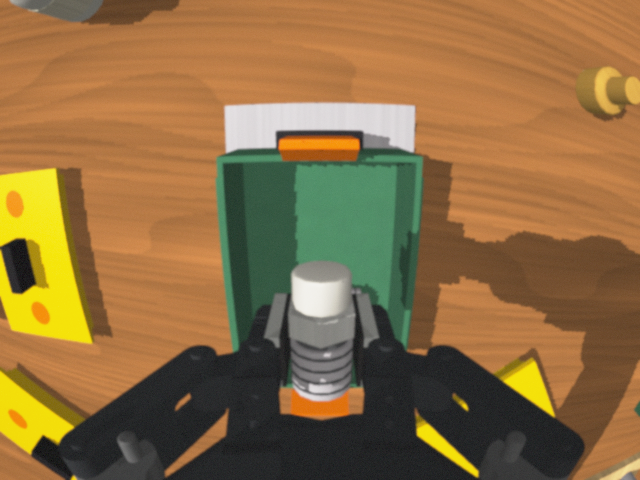

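The fitting is held at (322,330) and lined up over the empty part of the tub. Now I lower it to the floor.

```bash
python3 -m jog '[{"rotation":[0,0,0],"translation":[0,1,-40],"grip":15},{"rotation":[0,0,0],"translation":[0,1,-80],"grip":15},{"rotation":[0,0,0],"translation":[0,1,-110],"grip":15},{"rotation":[0,0,0],"translation":[0,1,-125],"grip":15},{"rotation":[0,0,0],"translation":[0,1,-135],"grip":15},{"rotation":[0,0,0],"translation":[0,1,-141],"grip":15},{"rotation":[0,0,0],"translation":[0,1,-144],"grip":15},{"rotation":[0,0,0],"translation":[0,1,-144],"grip":15},{"rotation":[0,0,0],"translation":[0,1,-144],"grip":15}]' 60
```

```text
time: 11.5
ee_pos: [0.5632, 0.0304, -0.0277]
tcp_rot: [180.0, -0.1, 6.8]
wrist_force: [1.2, 0.2, -1.7]
opening: 0.0255
grasp_force: 59.9
```

```bash
python3 -m jog '[{"rotation":[0,0,0],"translation":[0,0,-2],"grip":15},{"rotation":[0,0,0],"translation":[0,0,-2],"grip":15},{"rotation":[0,0,0],"translation":[0,0,-2],"grip":32},{"rotation":[0,0,0],"translation":[0,0,-2],"grip":45},{"rotation":[0,0,0],"translation":[0,0,-2],"grip":45},{"rotation":[0,0,0],"translation":[0,0,-2],"grip":45},{"rotation":[0,0,0],"translation":[0,0,20],"grip":45},{"rotation":[0,0,0],"translation":[0,0,60],"grip":45},{"rotation":[0,0,0],"translation":[0,0,110],"grip":45},{"rotation":[0,0,0],"translation":[0,0,140],"grip":45},{"rotation":[0,0,0],"translation":[0,0,140],"grip":45},{"rotation":[0,0,0],"translation":[0,0,140],"grip":45}]' 40
python3 - <<'E'
from h import *
p,d,W=wworld(0)
o=np.array([.531,.0255]);a=np.radians(6.8);R=np.array([[np.cos(a),-np.sin(a)],[np.sin(a),np.cos(a)]])
L=(W[...,:2]-o)@R
q=(d>0)&(L[...,0]>-15)&(abs(L[...,0]-.03)<.05)&(abs(L[...,1])<.05)&(W[...,2]>.012)&(W[...,2]<.06)
print(q.sum(),L[q].min(0),L[q].max(0),np.percentile(W[q][:,2],[50,99]))
E
```

```text
time: 12.7
ee_pos: [0.5629, 0.0304, 0.1116]
tcp_rot: [180.0, -0.1, 6.8]
wrist_force: [-0.9, -0.7, 0.1]
opening: 0.0451
grasp_force: 0.0
2520 [ 0.00028567 -0.0124873 ] [0.05701508 0.01445275] [0.02763358 0.03206047]
```

The fitting lies flat on the tub floor (tub x 0 to 57 mm, top at 32 mm). Next is the lid.

```bash
python3 -m jog '[{"rotation":[0,0,0],"translation":[-12,50,0],"grip":50},{"rotation":[0,0,0],"translation":[-24,100,0],"grip":50},{"rotation":[0,0,0],"translation":[-36,148,0],"grip":50},{"rotation":[0,0,0],"translation":[-48,196,0],"grip":50},{"rotation":[0,0,0],"translation":[-60,244,0],"grip":50},{"rotation":[0,0,0],"translation":[-70,280,0],"grip":50},{"rotation":[0,0,0],"translation":[-70,294,0],"grip":50},{"rotation":[0,0,0],"translation":[-70,294,0],"grip":50},{"rotation":[0,0,0],"translation":[-70,294,0],"grip":50},{"rotation":[0,0,0],"translation":[-70,294,0],"grip":50}]' 60
python3 - <<'E'
from h import *
p,d,W=wworld(0);print(readout.get_obs()['ee_pos'])
H=cv2.cvtColor(p,cv2.COLOR_RGB2HSV);Z=W[...,2]
b=(abs(W[...,0]-.4925)<.11)&(abs(W[...,1]-.3245)<.09)&(d>0)
q=b&(Z>.012)&(Z<.03)&(H[...,1]>120)
g=b&(Z>.036)&(Z<.055)&(H[...,2]<90)
for m in(q,g): print(m.sum(),cv2.minAreaRect(W[m][:,:2].astype(np.float32)),np.percentile(Z[m],[5,50,95]).round(4))
print(spotter.mark_of('wrist','spot_a'))
for r in spotter.mark_of('wrist','spot_a'): u,v=map(int,r['uv']);print(W[v,u])
E
```

```text
time: 13.75
ee_pos: [0.5335, 0.1191, 0.1114]
tcp_rot: [-177.8, 0.1, 11.3]
wrist_force: [0.5, 0.3, -0.1]
opening: 0.0501
grasp_force: 0.0
[0.53348083 0.11909933 0.11144314]
19450 ((0.49362462759017944, 0.32407376170158386), (0.18084701895713806, 0.13312460482120514), 6.521072864532471) [0.0192 0.0204 0.0216]
1089 ((0.4947258532047272, 0.32269367575645447), (0.0493391714990139, 0.01645268313586712), 6.137895107269287) [0.0376 0.0459 0.0473]
[{'uv': [44.9, 401.5], 'confidence': 0.9}, {'uv': [143.5, 472.6], 'confidence': 0.89}, {'uv': [84.6, 156.6], 'confidence': 0.83}, {'uv': [98.3, 281.6], 'confidence': 0.76}]
[0.22868724 0.43550548 0.02808364]
[0.52515336 0.15934559 0.23950438]
[0.55538925 0.33420497 0.02093341]
[0.43914298 0.31865128 0.0205699 ]
```

The last joint hit its range at 180°: yaw = 180 + j1 - q6. I need the half-turned grasp, so I rotate +z here.

```bash
python3 -m jog '[{"rotation":[0,0,85],"translation":[0,0,0],"grip":50},{"rotation":[0,0,85],"translation":[0,0,0],"grip":50},{"rotation":[0,0,85],"translation":[0,0,0],"grip":50},{"rotation":[0,0,85],"translation":[0,0,0],"grip":50},{"rotation":[0,0,85],"translation":[0,0,0],"grip":50},{"rotation":[0,0,85],"translation":[0,0,0],"grip":50},{"rotation":[0,0,85],"translation":[0,0,0],"grip":50},{"rotation":[0,0,85],"translation":[0,0,0],"grip":50},{"rotation":[0,0,85],"translation":[0,0,0],"grip":50},{"rotation":[0,0,85],"translation":[0,0,0],"grip":50},{"rotation":[0,0,85],"translation":[0,0,0],"grip":50},{"rotation":[0,0,85],"translation":[0,0,0],"grip":50}]' 60
python3 -c "
from h import *
print(readout.get_obs()['q'])"
```

```text
time: 15.1
ee_pos: [0.5334, 0.1193, 0.1114]
tcp_rot: [-177.8, 0.1, 96.1]
wrist_force: [0.2, 0.3, 0.4]
opening: 0.0501
grasp_force: 0.0
[12.51046693  6.07916823  2.05555576 88.18395701  0.15754279 96.37392362]
```

```bash
python3 -c "
from h import *
o=readout.get_obs()
C=Rn.from_euler('xyz',o['tcp_rot'],degrees=True);T=Rn.from_euler('xyz',[180,0,-173.4],degrees=True)
print((T*C.inv()).as_rotvec(degrees=True),(np.array([.493,.324,.1])-o['ee_pos'])*1000)"
```

```text
[ 1.98234318 -1.45826958 90.45421787] [-40.41263898 204.73610995 -11.39294224]
```

```bash
python3 -m jog '[{"rotation":[2,-1.5,90.5],"translation":[-8,40,0],"grip":50},{"rotation":[2,-1.5,90.5],"translation":[-16,80,0],"grip":50},{"rotation":[2,-1.5,90.5],"translation":[-24,120,0],"grip":50},{"rotation":[2,-1.5,90.5],"translation":[-32,160,0],"grip":50},{"rotation":[2,-1.5,90.5],"translation":[-40,190,0],"grip":50},{"rotation":[2,-1.5,90.5],"translation":[-40,205,-10],"grip":50},{"rotation":[2,-1.5,90.5],"translation":[-40,205,-10],"grip":50},{"rotation":[2,-1.5,90.5],"translation":[-40,205,-10],"grip":50},{"rotation":[2,-1.5,90.5],"translation":[-40,205,-10],"grip":50},{"rotation":[2,-1.5,90.5],"translation":[-40,205,-10],"grip":50},{"rotation":[2,-1.5,90.5],"translation":[-40,205,-10],"grip":50},{"rotation":[2,-1.5,90.5],"translation":[-40,205,-10],"grip":50},{"rotation":[2,-1.5,90.5],"translation":[-40,205,-10],"grip":50},{"rotation":[2,-1.5,90.5],"translation":[-40,205,-10],"grip":50},{"rotation":[2,-1.5,90.5],"translation":[-40,205,-10],"grip":50}]' 60
python3 - <<'E'
from h import *
p,d,W=wworld(0);o=readout.get_obs();print(o['ee_pos'],o['tcp_rot'])
H=cv2.cvtColor(p,cv2.COLOR_RGB2HSV);Z=W[...,2]
b=(abs(W[...,0]-.4925)<.11)&(abs(W[...,1]-.3245)<.09)&(d>0)
q=b&(Z>.012)&(Z<.03)&(H[...,1]>120)
g=b&(Z>.036)&(Z<.055)&(H[...,2]<90)
for m in(q,g): print(m.sum(),cv2.minAreaRect(W[m][:,:2].astype(np.float32)),np.percentile(Z[m],[5,50,95]).round(4))
E
```

```text
time: 16.6
ee_pos: [0.4935, 0.3242, 0.1014]
tcp_rot: [180.0, 0.0, -173.2]
wrist_force: [-0.7, 0.3, -0.7]
opening: 0.05
grasp_force: 0.0
[0.49344262 0.32424948 0.10141794] [ 1.79962304e+02  2.31881434e-02 -1.73210324e+02]
35943 ((0.4939175248146057, 0.32357510924339294), (0.18084433674812317, 0.13089947402477264), 6.587057113647461) [0.0193 0.0204 0.0216]
1565 ((0.4929219186306, 0.32332921028137207), (0.04976533353328705, 0.014187515713274479), 6.6683454513549805) [0.0442 0.0463 0.0475]
```

```bash
python3 -m jog '[{"rotation":[0,0,0],"translation":[0,-1,-40],"grip":50},{"rotation":[0,0,0],"translation":[0,-1,-75],"grip":50},{"rotation":[0,0,0],"translation":[0,-1,-95],"grip":50},{"rotation":[0,0,0],"translation":[0,-1,-105],"grip":50},{"rotation":[0,0,0],"translation":[0,-1,-110],"grip":50},{"rotation":[0,0,0],"translation":[0,-1,-110],"grip":50},{"rotation":[0,0,0],"translation":[0,-1,-110],"grip":5},{"rotation":[0,0,0],"translation":[0,-1,-110],"grip":5},{"rotation":[0,0,0],"translation":[0,-1,-110],"grip":5},{"rotation":[0,0,0],"translation":[0,-1,-110],"grip":5},{"rotation":[0,0,0],"translation":[0,-1,-110],"grip":5},{"rotation":[0,0,0],"translation":[0,-1,-110],"grip":5},{"rotation":[0,0,0],"translation":[0,-1,-110],"grip":5}]' 80
```

```text
time: 17.95
ee_pos: [0.4941, 0.3237, -0.0071]
tcp_rot: [179.9, 0.1, -173.1]
wrist_force: [-0.0, -0.4, 5.4]
opening: 0.0141
grasp_force: 80.1
```

```bash
python3 -m jog '[{"rotation":[0,0,0],"translation":[0,0,20],"grip":5},{"rotation":[0,0,0],"translation":[0,0,55],"grip":5},{"rotation":[0,0,0],"translation":[0,0,95],"grip":5},{"rotation":[0,0,0],"translation":[0,0,130],"grip":5},{"rotation":[0,0,0],"translation":[2,-20,130],"grip":5},{"rotation":[0,0,0],"translation":[8,-60,130],"grip":5},{"rotation":[0,0,0],"translation":[13,-100,130],"grip":5},{"rotation":[0,0,0],"translation":[18,-140,130],"grip":5},{"rotation":[0,0,0],"translation":[23,-180,130],"grip":5},{"rotation":[0,0,0],"translation":[28,-220,130],"grip":5},{"rotation":[0,0,0],"translation":[33,-260,130],"grip":5},{"rotation":[0,0,0],"translation":[36,-285,130],"grip":5},{"rotation":[0,0,0],"translation":[38,-297,130],"grip":5},{"rotation":[0,0,0],"translation":[38.5,-299,130],"grip":5},{"rotation":[0,0,0],"translation":[38.5,-299,130],"grip":5},{"rotation":[0,0,0],"translation":[38.5,-299,130],"grip":5},{"rotation":[0,0,0],"translation":[38.5,-299,130],"grip":5}]' 80
python3 - <<'E'
from h import *
o=readout.get_obs();print(o['ee_pos'],o['tcp_rot'])
for n in('side','wrist'): 
    p,d=cam(n,n+'6.png')
    p=p
a=cv2.imread('pics/side6.png')[120:360,200:520];b=cv2.imread('pics/wrist6.png')
cv2.imwrite('pics/c6.png',np.hstack([cv2.resize(a,(400,300)),cv2.resize(b,(400,300))]))
E
```

```text
time: 19.65
ee_pos: [0.5319, 0.0253, 0.1214]
tcp_rot: [180.0, 0.0, -173.0]
wrist_force: [0.6, -0.1, -1.6]
opening: 0.0145
grasp_force: 79.2
[0.53186572 0.0253117  0.12141729] [ 1.79950729e+02  2.27180253e-02 -1.73048916e+02]
```

View pics/c6.png

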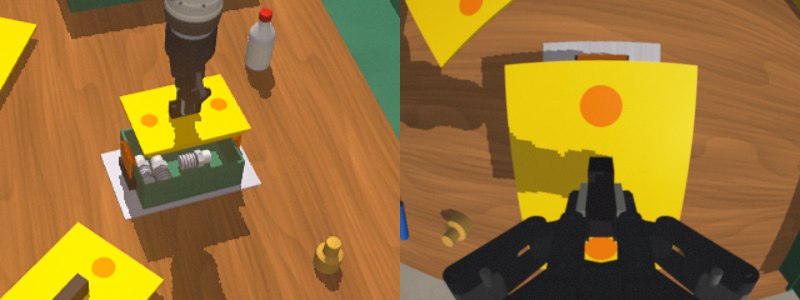

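The lid is held level over the tub, and the fitting can be seen lying inside. I lower it onto the catches.

```bash
python3 -m jog '[{"rotation":[0,0,0],"translation":[0,0,-25],"grip":5},{"rotation":[0,0,0],"translation":[0,0,-42],"grip":5},{"rotation":[0,0,0],"translation":[0,0,-54],"grip":5},{"rotation":[0,0,0],"translation":[0,0,-60],"grip":5},{"rotation":[0,0,0],"translation":[0,0,-64],"grip":5},{"rotation":[0,0,0],"translation":[0,0,-67],"grip":5},{"rotation":[0,0,0],"translation":[0,0,-67],"grip":5},{"rotation":[0,0,0],"translation":[0,0,-67],"grip":5}]' 80
```

```text
time: 20.55
ee_pos: [0.5325, 0.0243, 0.0552]
tcp_rot: [180.0, 0.1, -173.1]
wrist_force: [1.5, 0.0, 0.5]
opening: 0.0144
grasp_force: 79.2
```

```bash
python3 -m jog '[{"rotation":[0,0,0],"translation":[0,0,-3],"grip":5},{"rotation":[0,0,0],"translation":[0,0,-5],"grip":5},{"rotation":[0,0,0],"translation":[0,0,-7],"grip":5},{"rotation":[0,0,0],"translation":[0,0,-7],"grip":5},{"rotation":[0,0,0],"translation":[0,0,-7],"grip":5}]' 100
python3 -m jog '[{"rotation":[0,0,0],"translation":[0,0,-2],"grip":5},{"rotation":[0,0,0],"translation":[0,0,-4],"grip":5},{"rotation":[0,0,0],"translation":[0,0,-6],"grip":5},{"rotation":[0,0,0],"translation":[0,0,-6],"grip":5},{"rotation":[0,0,0],"translation":[0,0,-6],"grip":5}]' 100
```

```text
time: 21.05
ee_pos: [0.533, 0.0242, 0.0493]
tcp_rot: [180.0, 0.2, -173.1]
wrist_force: [0.2, 1.0, 9.0]
opening: 0.0133
grasp_force: 102.3
time: 21.55
ee_pos: [0.5324, 0.0242, 0.0429]
tcp_rot: [180.0, 0.1, -173.1]
wrist_force: [-2.5, -0.0, 12.1]
opening: 0.0135
grasp_force: 102.4
```

```bash
python3 -m jog '[{"rotation":[0,0,0],"translation":[0,0,-2],"grip":5},{"rotation":[0,0,0],"translation":[0,0,-3],"grip":5},{"rotation":[0,0,0],"translation":[0,0,-3],"grip":5}]' 100
python3 - <<'E'
from h import *
o=np.array([.531,.0255]);a=np.radians(6.8);R=np.array([[np.cos(a),-np.sin(a)],[np.sin(a),np.cos(a)]])
for n in('top','side','wrist'):
    if n=='wrist': p,d,W=wworld(0)
    else: p,d=cam(n);W=world(n,d)
    H=cv2.cvtColor(p,cv2.COLOR_RGB2HSV)
    L=(W[...,:2]-o)@R; Z=W[...,2]
    y=(d>0)&(abs(L[...,0])<.095)&(abs(L[...,1])<.07)&(Z>.055)&(Z<.095)&(H[...,0]>20)&(H[...,0]<35)&(H[...,1]>150)
    if y.sum()>30:
        A=np.c_[L[y],np.ones(y.sum())];c=np.linalg.lstsq(A,Z[y],rcond=None)[0]
        print(n,y.sum(),'z at -x,mid,+x',[(c[2]+c[0]*s).round(4) for s in(-.08,0,.08)],'slope y',c[1].round(4),cv2.minAreaRect(L[y].astype(np.float32))[:2])
    for s in(1,-1):
        k=(d>0)&(s*L[...,0]>.07)&(abs(L[...,0])<.13)&(abs(L[...,1])<.03)&(Z>.074)&(Z<.1)&(H[...,0]<17)&(H[...,1]>120)
        if k.sum()>3: print(n,'catch',s,k.sum(),np.percentile(s*L[k][:,0],[5,50,95]).round(4),Z[k].max().round(4))
E
```

```text
time: 21.85
ee_pos: [0.5325, 0.0242, 0.0428]
tcp_rot: [180.0, 0.2, -173.1]
wrist_force: [-12.8, -1.0, 33.6]
opening: 0.0134
grasp_force: 105.8
side 3175 z at -x,mid,+x [np.float64(0.0703), np.float64(0.0703), np.float64(0.0703)] slope y 0.0024 ((-0.0010620355606079102, -0.0021716803312301636), (0.1341579407453537, 0.1813252568244934))
side catch 1 135 [0.087  0.0923 0.098 ] 0.0934
side catch -1 95 [0.091  0.098  0.1016] 0.0954
wrist 60424 z at -x,mid,+x [np.float64(0.0704), np.float64(0.0704), np.float64(0.0704)] slope y -0.0004 ((0.0012201592326164246, -0.0017876699566841125), (0.1312495619058609, 0.18122248351573944))
wrist catch -1 4189 [0.0877 0.093  0.0987] 0.092
```

The plate top is at 70 mm and level, and the force rose against the solid rim, so the lid is home. I release, retreat and check.

```bash
python3 -m jog '[{"rotation":[0,0,0],"translation":[0,0,3],"grip":5},{"rotation":[0,0,0],"translation":[0,0,3],"grip":20},{"rotation":[0,0,0],"translation":[0,0,3],"grip":40},{"rotation":[0,0,0],"translation":[0,0,3],"grip":40},{"rotation":[0,0,0],"translation":[0,0,3],"grip":40},{"rotation":[0,0,0],"translation":[0,0,3],"grip":40},{"rotation":[0,0,0],"translation":[0,0,30],"grip":40},{"rotation":[0,0,0],"translation":[0,0,70],"grip":40},{"rotation":[0,0,0],"translation":[-40,0,110],"grip":40},{"rotation":[0,0,0],"translation":[-90,0,130],"grip":40},{"rotation":[0,0,0],"translation":[-120,0,130],"grip":40},{"rotation":[0,0,0],"translation":[-120,0,130],"grip":40},{"rotation":[0,0,0],"translation":[-120,0,130],"grip":40}]' 40
python3 - <<'E'
from h import *
o=np.array([.531,.0255]);a=np.radians(6.8);R=np.array([[np.cos(a),-np.sin(a)],[np.sin(a),np.cos(a)]])
for n in('top','side','wrist'):
    if n=='wrist': p,d,W=wworld(0)
    else: p,d=cam(n)
    if n!='wrist': W=world(n,d)
    cv2.imwrite(f'pics/f_{n}.png',p[...,::-1])
    H=cv2.cvtColor(p,cv2.COLOR_RGB2HSV)
    L=(W[...,:2]-o)@R; Z=W[...,2]
    y=(d>0)&(abs(L[...,0])<.095)&(abs(L[...,1])<.07)&(Z>.055)&(Z<.095)&(H[...,0]>20)&(H[...,0]<35)&(H[...,1]>150)
    if y.sum()>30:
        A=np.c_[L[y],np.ones(y.sum())];c=np.linalg.lstsq(A,Z[y],rcond=None)[0]
        print(n,y.sum(),[(c[2]+c[0]*s).round(4) for s in(-.08,0,.08)],'slope y',c[1].round(4))
    for s in(1,-1):
        k=(d>0)&(s*L[...,0]>.07)&(abs(L[...,0])<.13)&(abs(L[...,1])<.03)&(Z>.074)&(Z<.1)&(H[...,0]<17)&(H[...,1]>120)
        if k.sum()>3: print(n,'catch',s,k.sum(),np.percentile(s*L[k][:,0],[5,50,95]).round(4),Z[k].max().round(4))
a=cv2.imread('pics/f_side.png')[170:320,250:450];b=cv2.imread('pics/f_wrist.png')
cv2.imwrite('pics/f.png',np.hstack([cv2.resize(a,(400,300)),cv2.resize(b,(400,300))]))
E
```

```text
time: 23.3
ee_pos: [0.412, 0.0243, 0.169]
tcp_rot: [180.0, 0.1, -173.1]
wrist_force: [0.2, -1.0, -0.9]
opening: 0.0402
grasp_force: 0.0
top 1031 [np.float64(0.071), np.float64(0.0707), np.float64(0.0705)] slope y 0.0003
top catch 1 138 [0.0889 0.0932 0.0993] 0.0921
side 3514 [np.float64(0.0703), np.float64(0.0703), np.float64(0.0704)] slope y 0.0029
side catch 1 134 [0.0874 0.0922 0.0982] 0.0925
side catch -1 96 [0.0908 0.0979 0.1015] 0.0942
wrist 15460 [np.float64(0.0703), np.float64(0.0703), np.float64(0.0704)] slope y -0.001
wrist catch -1 738 [0.0951 0.0988 0.1   ] 0.0905
```

View pics/f.png

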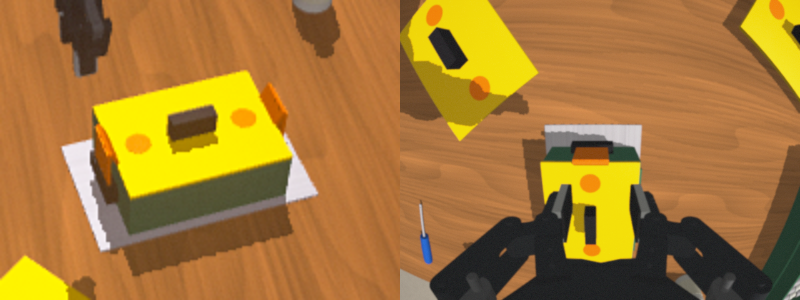

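The lid sits level at 70–71 mm with both catches back at rest over its ends, and the gripper is clear. I hand the job in.

```bash
python3 -c "
from workcell import bot
print(bot.job_done())"
```

```text
the job is handed in; nothing more can be done
None
```

The hose fitting lies on the tub's floor beside the other two, the smallest yellow lid is level and fully home with both catches over its ends, and the job was handed in at about 23.5 s.

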